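# Seat and back off the airbrush needle valve

## Task

Set the needle valve on the airbrush bench's air station: screw its steel bar handle in clockwise until the needle is felt to bottom on its seat, no more than finger-tight, then back it off half a turn. Only then open the supply by swinging the yellow ball-valve lever fully over in line with the pipe; let go of everything, and leave the black regulator knob and the other things on the bench as they are.

Things in the scene. Friction and masses are not known exactly. Their poses are not given: they have to be found in the camera images.
- station: Air station fixed to the bench: aluminium plate 110 x 400 x 12 mm, steel pipe along its y, axis 50 mm up. On the pipe: ball valve with yellow lever (y = -110 mm), grey regulator with round black knob (y = 0; 118.5 mm high, knob 39 mm across), needle valve with steel bar handle (y = +105 mm). Origin: centre of the plate's underside, on the bench; z up; the gauge is on the -x side.
- bar_handle: Needle valve's handle: level steel bar 64 x 11 x 12 mm (long, wide, high); origin at its centre, on the screw's upright axis, 118 mm above the bench; x along the bar to its red end, z up. Take it by its long sides from above; the gland below ends 97 mm above the bench. It turns without rising; clockwise from above screws in. Runs with about 0.1 N m; starts a quarter to 2/3 turn off the seat.
- handle_grip (a point): Centre of the bar handle, on the screw's axis. Where the screw bottoms differs every time. The seat is hard: once met, the handle stops and the moment rises at once, about 0.5 N m for each 0.05 rad the hand still turns, by the give of the fingers. Bottomed: 0.3 to 1.2 N m on the handle; above 1.8 N m the seat is damaged. Half a turn counts from the seat, good to a tenth of a turn.
- stem_end (a point): Upper end of the brass needle stem, 7 mm thick, that stands 6 to 8 mm out of the bar handle's top on the screw's axis. It sinks 2 mm per turn as the screw goes in (pitch 2 mm), too little to measure the setting by.
- ball_lever (a joint): Angle of the yellow ball-valve lever, rad: 0 = shut, lever across the pipe, pointing to the station's -x; 1.571 = fully open (stop), lever along the pipe, pointing to the station's -y; opening is counter-clockwise from above. It stays where it is left; moving it takes about 0.25 N m.
- lever_axis (a point): Point on the lever's upright axis, at the lever's mid height, 90 mm above the bench. Fixed to the station.
- lever_grip (a point): Middle of the lever's yellow sleeve, 72 mm out from the lever's axis, 90 mm above the bench. The sleeve is 62 mm long, 16 mm wide and 11 mm high, its middle 71 mm from the axis; farther than 20 mm from the axis nothing under its swing is higher than 63 mm.
- regulator_mark (a point): End of the yellow line on the top of the black regulator knob, 16 mm off the knob's axis. The knob turns easily and is to be left as it is.
- paint_mint: Loose paint bottle, mint, 33 mm across, 67 mm high, white cap; origin under its centre. Bystander.
- paint_violet: Loose paint bottle, violet, 33 mm across, 67 mm high, white cap; origin under its centre. Bystander.
- paint_ochre: Loose paint bottle, ochre, 33 mm across, 67 mm high, white cap; origin under its centre. Bystander.
- tape_roll: Roll of kraft tape lying flat, 104 mm across, 25 mm high; origin under its centre. Bystander.
- spanner: Steel spanner lying flat, 160 mm long along its x, about 20 mm high; origin under its middle. Bystander.
- airbrush: Airbrush on its grey rest, 150 mm long along its x, 42 mm high; origin under its middle. Bystander.
- paper_model: Small turquoise card box with paper cones, 77 x 77 x 77 mm; origin under its centre. Bystander.

How it is judged:
On the way, in this order (a step that is already met when the one before it is completed fails the run):
1. the needle has been screwed in onto its seat (pressed on it with about 0.2 N m or more) (z of stem_end in the frame of station below 0.129999 m), for 0.1 s.
2. the bar handle has been backed off half a turn, within a tenth of a turn (z of stem_end in the frame of station between 0.1308 and 0.1312 m), for 0.2 s.
3. the ball-valve lever has been swung open (value of joint ball_lever above 1.45 rad), for 0.2 s.
At the end, for the whole second after the job is handed in: The needle valve's bar handle stands half a turn (within a tenth of a turn) out from where the needle met its seat, the ball-valve lever is open to within 0.12 rad of its stop, and both are at rest (all of step 2 and value of joint ball_lever above 1.45 rad and angular speed of bar_handle below 0.05 rad/s and velocity of joint ball_lever below 0.05 rad/s); the robot touches nothing.
It fails at once if the supply lever is opened (past 0.5 rad) while the needle valve does not stand at its half turn (value of joint ball_lever above 0.5 rad and not (z of stem_end in the frame of station between 0.1308 and 0.1312 m)).
It fails at once if the needle is forced into its seat (more than about 1.9 N m on the handle) (z of stem_end in the frame of station below 0.129989 m).
It fails at once if the regulator knob is turned (its mark moves more than 6 mm) (distance of regulator_mark from where it was at the start of the episode above 0.006 m).
It fails at once if a loose thing on the bench is moved more than 25 mm or knocked over (distance of any of paint_mint, paint_violet, paint_ochre, tape_roll, spanner, airbrush, paper_model from where it was at the start of the episode above 0.025 m or angle between any of paint_mint, paint_violet, paint_ochre, tape_roll, spanner, airbrush, paper_model's own z axis and vertical above 0.4 rad).
It also fails if it takes over 72 s, if anything falls off the work surface, if the arm or the gripper's body presses on something with over 40 N, if the wrist force passes 120 N, or if a joint passes its speed limit or range.

## Robot

A 7-joint arm with a two-finger parallel gripper is mounted at the origin on the work surface. World frame = base frame: x ahead of the robot, y to its left, z up, the work surface at z = 0. Lengths are in m, angles in rad, forces in N, time in s.
With the tool pointing down it reaches from about 0.425 to 1.025 m from the base axis. Payload 9.4 kg.
Tool frame: the origin (TCP) lies at the very end of the fingers, on their centre line; the grasp point (between the pads) lies 19 mm behind it; z points along the fingers, y is the line along which they close (so a half turn about z gives the same grasp; the last joint's range is limited). The gripper opens to 85 mm and grips with 20 to 120 N. Pads are 22 mm wide; open, the fingers measure 114 mm over their backs; the gripper's body (76 mm by 85 mm) begins 54 mm behind the grasp point. The pads swing forward as they close: fully open they stand 13 mm farther back than shut.
Start: joints at [1.045, 0.599, -0.003, 1.599, 0.002, 0.943, -0.08], TCP at [0.315, -0.653, 0.231] pointing down, gripper open.
Joint ranges: [-2.57, 2.57], [-0.35, 1.97], [-1.29, 1.29], [0.11, 2.56], [-1.05, 4.19], [0.11, 1.86], [-2.63, 2.63]. Speed limits (rad/s): [2.22, 2.22, 3.01, 3.01, 3.14, 3.14, 3.14].

## Interface

Orientations are given as a unit quaternion [w, x, y, z].
In Python, from cell import monitor, get_image, close_job gives the robot as it stands.
- The arm moves only by the tool servo_tool, never from a script. Its argument "rows" is a list of rows, each a list of 4 numbers: the shift along the tool's x, y, z as a fraction of full scale, then the turn about the tool's z as a fraction of full scale. A call has 1 to 20 rows; each row is the pose to reach, as a shift and turn from the pose commanded when the call began, along the tool's axes at that moment; what a row does not reach only later rows make up. Full scale, the value 1, is 0.25 m for a shift and 60 degrees for a turn. A row lasts 1/10 s, in which the tool goes at most 50 mm and 8.59 degrees, less where a joint would pass 70% of its speed; a pose out of reach is approached as far as the arm can. A call with a number of a shift or a turn outside -1 to 1 is refused whole. A call with a gripper value outside its range is refused whole. "claw" is the opening, from 0 (shut) to 1 (fully open), set as the call begins (left out, the last holds). The fingers move at their own pace and stop on an object; the grip force is fixed at half the most. Time passes only in rows, so rows that repeat a pose let the fingers close. It gives the time, the measured TCP pose, the force, the opening and the grip force at its end, in the units of the state.
- monitor.state(): the state, without advancing time (a new reading comes with each control period).
- get_image(name): name is "scene" or "top"; returns a dict with "pixels" (384x512x3 uint8, blue, green, red), "mtx" (3x3 intrinsics, pixels), "rvec" (rotation vector, rad) and "tvec" (3), from world to camera coordinates, as OpenCV has them. Camera axes: x right, y down, z forward; pixel columns grow to the right and rows downward; lengths in m; the calibration is good to about 2 mm. A picture is of the moment at which its call begins. There is no depth.
- close_job(): hands the job in; it is judged then, once.
The state is a dict: "time_s": time; "joint_pos": joint angles; "dq": joint speeds; "tau": joint torques, N m; "eef_pos": TCP position; "ee_rot": TCP orientation; "force": force on the tool from outside, world axes, zero at the start; "torque": the same for the moment, N m; "width": opening from 0.0 (shut) to 1.0 (fully open); "gripper_force": force on a finger pad.
Only numpy, scipy, OpenCV 4.12 (cv2) and the standard library are available. Lean on these libraries where they do the work, as an engineer would, in place of code of your own. Each camera call takes 0.05 s, during which the arm holds its last target. There are 200 camera calls.

## Working session

There is one attempt and no reset: what is moved stays moved. The work goes in short steps, Python scripts to look and compute and a tool call to move; the robot and the scene stay as the last step left them, time stands still between calls to the robot, and variables do not carry over. Pictures are saved under pics/ and viewed, at most 10 in all, crops included, and the job is handed in when it is done.

Besides the shell and the picture viewer there is one more tool, called in YAML: its name, and indented under it one key for each argument. servo_tool: Moves the arm, as the interface text tells. Its arguments: {"type":"object","properties":{"rows":{"type":"array","items":{"type":"array","items":{"type":"number"}}},"claw":{"type":"number"}},"required":["rows"]}

```bash
mkdir -p pics; ls; python3 - <<'E'
from cell import monitor,get_image
import cv2,pickle
s=monitor.state();print(s)
d={}
for n in("scene","top"):
    d[n]=get_image(n);cv2.imwrite(f"pics/{n}0.png",d[n]["pixels"])
    R=cv2.Rodrigues(d[n]["rvec"])[0];print(n,-R.T@d[n]["tvec"].reshape(3),d[n]["mtx"].tolist())
pickle.dump(d,open("i0.pkl","wb"))
E
```

```text
pics
{'time_s': 0.0, 'joint_pos': array([ 1.04529727,  0.60013558, -0.00253935,  1.60014808,  0.00179993,
        0.94291724, -0.07977415]), 'dq': array([-0.00036563,  0.00099926,  0.00012256, -0.00069869,  0.00039378,
        0.00042109, -0.00078858]), 'tau': array([ 5.73411344e-04, -7.76463962e+01,  1.56497620e+00, -2.58007586e+01,
        1.23735759e-02,  9.05391615e-03, -8.48944062e-07]), 'eef_pos': array([ 0.31433525, -0.65277085,  0.23040297]), 'ee_rot': array([-7.63003518e-04,  9.74918559e-01,  2.22560460e-01, -2.50471592e-04]), 'force': array([-0.69335306,  0.02878129,  0.03035005]), 'torque': array([ 0.00218812,  0.01746352, -0.01866044]), 'gripper_force': 0.0, 'width': 0.998448993150116}
scene [ 1.28588981 -0.65333234  0.98768199] [[421.4570486880309, 0.0, 255.0296709495173], [0.0, 421.4570486880309, 195.4514583670362], [0.0, 0.0, 1.0]]
top [ 0.45469595 -0.04561653  1.25870754] [[408.4307580984766, 0.0, 257.33573009074104], [0.0, 408.4307580984766, 184.7805126288388], [0.0, 0.0, 1.0]]
```

View pics/scene0.png

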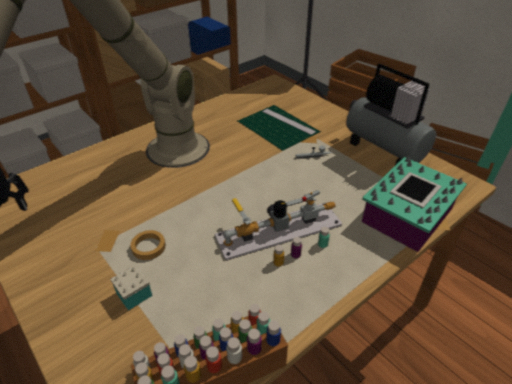

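View pics/top0.png

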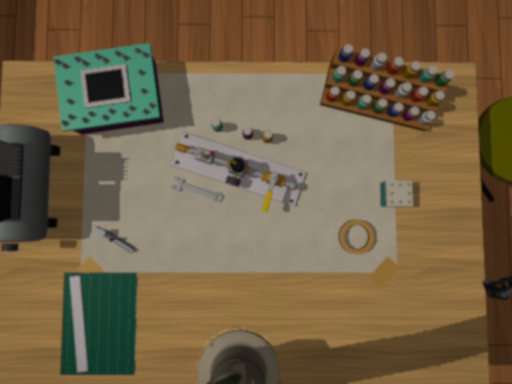

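Top view: station from about (180,145) to (300,190); yellow lever at (267,200), knob at (237,164), and the bar handle near (215,157). I'll zoom in on it in both views.

```bash
cat > h.py <<'E'
import cv2,numpy as np,pickle
def cam(d):
    R=cv2.Rodrigues(d["rvec"])[0];return R,-R.T@np.ravel(d["tvec"])
def ray(d,uv,z):
    R,c=cam(d);v=R.T@np.linalg.inv(d["mtx"])@np.array([*uv,1.]);return c+v*(z-c[2])/v[2]
def proj(d,P):
    return cv2.projectPoints(np.array(P,float).reshape(-1,3),d["rvec"],d["tvec"],d["mtx"],None)[0][:,0]
E
python3 - <<'E'
from h import *
d=pickle.load(open("i0.pkl","rb"))
t=d["top"]["pixels"][115:215,165:315];s=d["scene"]["pixels"][175:265,205:355]
cv2.imwrite("pics/c0.png",np.hstack([cv2.resize(t,(0,0),fx=5,fy=5,interpolation=2)]))
cv2.imwrite("pics/c1.png",cv2.resize(s,(0,0),fx=5,fy=5,interpolation=2))
hsv=cv2.cvtColor(d["top"]["pixels"],cv2.COLOR_BGR2HSV)
def blobs(m):
    n,l,st,c=cv2.connectedComponentsWithStats(m)
    for i in range(1,n):
        x,y=c[i]
        if st[i,4]>5 and 165<x<315 and 115<y<215: print(st[i],c[i].round(1))
print("yellow");blobs(cv2.inRange(hsv,(22,150,120),(33,255,255)))
print("red");blobs(cv2.inRange(hsv,(0,100,60),(7,255,255)))
print("black");blobs(cv2.inRange(hsv,(0,0,0),(180,255,45)))
E
```

```text
yellow
[262 191   9  20  92] [266.5 200.9]
red
[210 151   4   4  14] [211.3 152.6]
black
[248 135   4   3   6] [249.5 136.3]
[231 158  14  14 142] [238. 165.]
[234 179   6   6  25] [236.4 181.6]
```

View pics/c0.png

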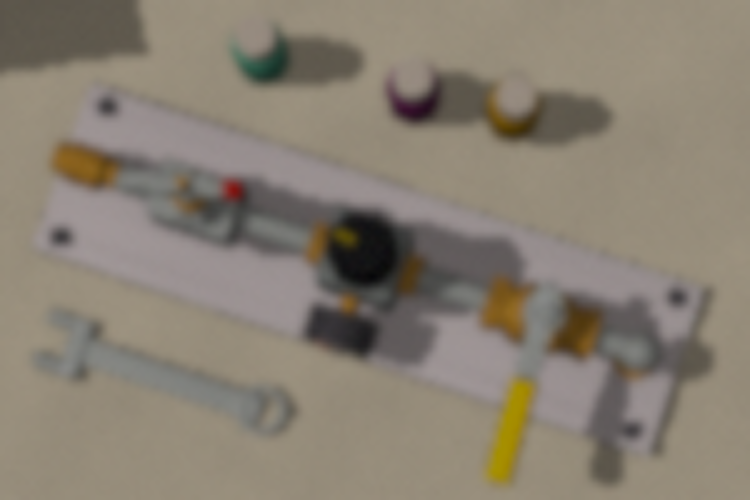

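View pics/c1.png

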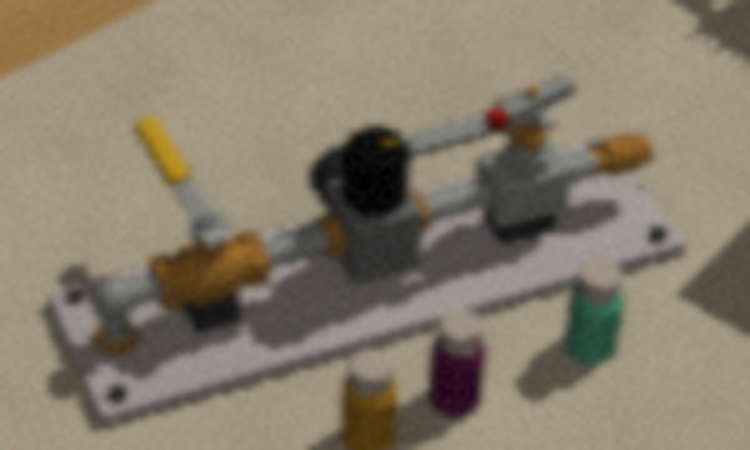

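```bash
python3 - <<'E'
from h import *
d=pickle.load(open("i0.pkl","rb"));T=d["top"];S=d["scene"]
tc=lambda x,y:(165+(x-2)/5,115+(y-2)/5); sc=lambda x,y:(205+(x-2)/5,175+(y-2)/5)
b=[ray(T,tc(*p),.014)[:2] for p in[(108,106),(61,236),(677,297),(631,429)]]
c=np.mean(b,0);v=(b[0]+b[1]-b[2]-b[3])/2;yaw=np.arctan2(-v[0],v[1]);print("bolts top",c,yaw,np.linalg.norm(v))
corn=[ray(T,tc(*p),.012)[:2] for p in[(92,82),(36,247),(708,290),(655,455)]]
c2=np.mean(corn,0);v=(corn[0]+corn[1]-corn[2]-corn[3])/2;print("corners",c2,np.arctan2(-v[0],v[1]),np.linalg.norm(v))
bs=[ray(S,sc(*p),.014)[:2] for p in[(73,295),(116,394),(656,233)]]
print("scene bolts",bs, "top",b)
ca,sa=np.cos(yaw),np.sin(yaw);W=lambda x,y:c+[ca*x-sa*y,sa*x+ca*y]
n=W(0,.105);print("needle",n,"stem ray top",ray(T,tc(184,182),.131),"scene",ray(S,sc(531,91),.131))
print("knob",W(0,0),ray(T,(238,165),.1185),"lever axis",W(0,-.11),"grip",W(-.072,-.11),ray(T,(266.5,200.9),.0955))
r=ray(T,(211.3,152.6),.124);print("red",r,ray(S,sc(497,118),.118)); dd=r[:2]-n;print("bar angle",np.arctan2(dd[1],dd[0]),np.linalg.norm(dd))
e=ray(S,sc(572,85),.122);dd=n-e[:2];print("other end",e,np.arctan2(dd[1],dd[0]),np.linalg.norm(dd))
print("proj needle",proj(T,[*n,.124]),proj(S,[*n,.124]))
E
```

```text
bolts top [0.60684939 0.002218  ] -0.32460971018589396 0.36901849665600406
corners [6.06261561e-01 2.02357286e-04] -0.32435355273593025 0.40069705780799036
scene bolts [array([ 0.50494626, -0.15866186]), array([ 0.58777463, -0.18706034]), array([0.70470181, 0.16416492])] top [array([0.70611998, 0.16331957]), array([0.62527315, 0.19086305]), array([ 0.58851527, -0.18698605]), array([ 0.50748916, -0.15832455])]
needle [0.64033798 0.10173441] stem ray top [0.63972779 0.10074756 0.131     ] scene [0.641534   0.09953759 0.131     ]
knob [0.60684939 0.002218  ] [ 0.60231995 -0.00087194  0.1185    ] lever axis [ 0.57176611 -0.10203728] grip [ 0.50352629 -0.07907368] [ 0.50249028 -0.08165951  0.0955    ]
red [0.63642395 0.07388836 0.124     ] [0.63606005 0.07688446 0.118     ]
bar angle -1.710440981252315 0.02811978288909814
other end [0.64725486 0.13106031 0.122     ] -1.8024255658939974 0.030130575935535364
proj needle [[201.36964927 151.19011758]] [[310.83957742 194.00458327]]
```

servo_tool:
  rows:
    - [0.825, -0.715, 0, 0]
    - [0.825, -0.715, 0, 0]
    - [0.825, -0.715, 0, 0]
    - [0.825, -0.715, 0, 0]
    - [0.825, -0.715, 0, 0]
    - [0.825, -0.715, 0, 0]
    - [0.825, -0.715, 0, 0]
  claw: 0.6

```text
time_s: 0.8
eef_pos: [0.4249, -0.3985, 0.2312]
ee_rot: [-0.001, 0.974, 0.226, 0.0]
force: [0.5, -0.3, 0.2]
width: 0.6
gripper_force: 0.0
```

servo_tool:
  rows:
    - [0.825, -0.715, 0, 0]
    - [0.825, -0.715, 0, 0]
    - [0.825, -0.715, 0, 0]
    - [0.825, -0.715, 0, 0]
    - [0.825, -0.715, 0, 0]
    - [0.825, -0.715, 0, 0]
    - [0.825, -0.715, 0, 0]

```text
time_s: 1.5
eef_pos: [0.5327, -0.149, 0.231]
ee_rot: [-0.0, 0.974, 0.225, 0.0]
force: [-0.5, 0.1, -0.4]
width: 0.6
gripper_force: 0.0
```

servo_tool:
  rows:
    - [0.825, -0.715, 0, -0.4]
    - [0.825, -0.715, 0, -0.8]
    - [0.825, -0.715, 0, -0.886]
    - [0.825, -0.715, 0, -0.886]
    - [0.825, -0.715, 0, -0.886]
    - [0.825, -0.715, 0, -0.886]
    - [0.825, -0.715, 0, -0.886]
    - [0.825, -0.715, 0, -0.886]
    - [0.825, -0.715, 0, -0.886]
    - [0.825, -0.715, 0, -0.886]

```text
time_s: 2.5
eef_pos: [0.6392, 0.096, 0.2313]
ee_rot: [0.0, 0.774, 0.634, -0.0]
force: [-0.1, -0.9, -0.4]
width: 0.602
gripper_force: 0.0
```

```bash
cat >> h.py <<'E'
def psi(s):
    w,x,y,z=s["ee_rot"];return np.arctan2(2*(x*y+w*z),1-2*(y*y+z*z))
def shift(s,target):
    from scipy.spatial.transform import Rotation as Ro
    return Ro.from_quat(np.roll(s["ee_rot"],-1)).inv().apply(np.array(target)-s["eef_pos"])/.25
E
python3 - <<'E'
from h import *
from cell import monitor
s=monitor.state();print(s,psi(s),shift(s,(.640,.1005,.15)))
E
```

```text
{'time_s': 2.5, 'joint_pos': array([-0.03279592,  0.52002429, -0.30672486,  1.77537951,  0.1977666 ,
        0.87673853, -0.62693433]), 'dq': array([-0.0066909 , -0.00312136, -0.00962616, -0.00271716, -0.00101928,
       -0.00145338,  0.00349861]), 'tau': array([-1.00683686e-01, -6.86497951e+01, -3.36449392e+00, -2.40439886e+01,
        1.50087930e-02,  2.45678428e-03, -5.20298607e-03]), 'eef_pos': array([0.63924832, 0.09601063, 0.23127235]), 'ee_rot': array([ 3.72839067e-04,  7.73644825e-01,  6.33619265e-01, -4.16117254e-04]), 'force': array([-0.12627575, -0.874349  , -0.38941141]), 'torque': array([0.04333339, 0.01435712, 0.05791386]), 'gripper_force': 0.0, 'width': 0.6019218576858076} 1.372445224960084 [ 0.01856075 -0.00060692  0.32506887]
```

servo_tool:
  rows:
    - [0.018, 0, 0.15, 0]
    - [0.018, 0, 0.3, 0]
    - [0.018, 0, 0.4, 0]
    - [0.018, 0, 0.46, 0]
    - [0.018, 0, 0.5, 0]
    - [0.018, 0, 0.515, 0]
    - [0.018, 0, 0.515, 0]

```text
time_s: 3.2
eef_pos: [0.6405, 0.1027, 0.1029]
ee_rot: [0.0, 0.772, 0.635, 0.0]
force: [-0.5, 0.0, -0.0]
width: 0.598
gripper_force: 0.0
```

```bash
cat > st.py <<'E'
from h import *
from cell import monitor
s=monitor.state();print("t",s["time_s"],"pos",s["eef_pos"].round(4),"psi",round(psi(s),4),"q7",s["joint_pos"][6].round(3),"q",s["joint_pos"].round(2),"F",s["force"].round(1),"M",s["torque"].round(3),"w",round(s["width"],3),round(s["gripper_force"],1))
E
python3 st.py; python3 - <<'E'
from h import *
from cell import get_image
T=get_image("top");S=get_image("scene")
a=cv2.resize(T["pixels"][115:195,165:265],(0,0),fx=4,fy=4,interpolation=2)
b=cv2.resize(S["pixels"][140:220,265:365],(0,0),fx=4,fy=4,interpolation=2)
cv2.imwrite("pics/g0.png",np.hstack([a,b]))
E
```

```text
t 3.2 pos [0.6405 0.1027 0.1029] psi 1.3762 q7 -0.698 q [-0.08  0.67 -0.26  1.87  0.27  0.63 -0.7 ] F [-0.5  0.  -0. ] M [-0.014  0.035  0.012] w 0.598 0.0
```

View pics/g0.png

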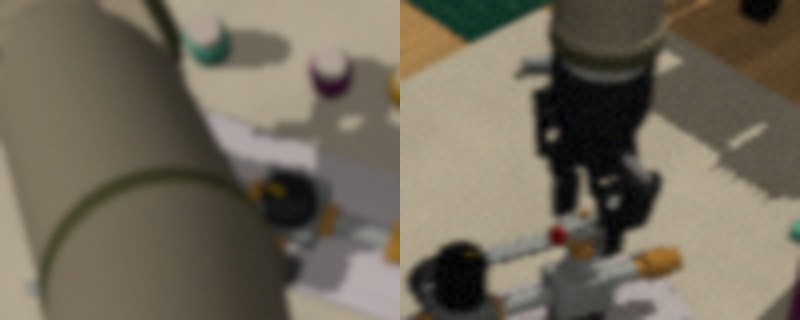

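The fingers straddle the bar in the scene view (bar near (580,232) in the crop, fingers either side). Closing.

servo_tool:
  rows:
    - [-0.006, 0, 0, 0]
    - [-0.006, 0, 0, 0]
    - [-0.006, 0, 0, 0]
    - [-0.006, 0, 0, 0]
    - [-0.006, 0, 0, 0]
    - [-0.006, 0, 0, 0]
    - [-0.006, 0, 0, 0]
    - [-0.006, 0, 0, 0]
  claw: 0

```text
time_s: 4.1
eef_pos: [0.6398, 0.1013, 0.1031]
ee_rot: [0.0, 0.772, 0.635, -0.0]
force: [-2.5, -0.1, 5.1]
width: 0.111
gripper_force: 58.2
```

```bash
python3 st.py
```

```text
t 4.1 pos [0.6398 0.1013 0.1031] psi 1.3768 q7 -0.696 q [-0.08  0.67 -0.26  1.87  0.27  0.63 -0.7 ] F [-2.5 -0.1  5.1] M [-0.082  0.451  0.011] w 0.111 58.2
```

servo_tool:
  rows:
    - [0, 0, 0, 0.1]
    - [0, 0, 0, 0.2]
    - [0, 0, 0, 0.3]
    - [0, 0, 0, 0.4]
    - [0, 0, 0, 0.5]
    - [0, 0, 0, 0.6]
    - [0, 0, 0, 0.6]

```text
time_s: 4.8
eef_pos: [0.639, 0.1017, 0.1031]
ee_rot: [-0.0, 0.931, 0.364, -0.001]
force: [-4.0, -0.2, 7.2]
width: 0.113
gripper_force: 58.5
```

```bash
python3 st.py
```

```text
t 4.8 pos [0.639  0.1017 0.1031] psi 0.7452 q7 -1.155 q [-0.19  0.66 -0.08  1.88  0.09  0.61 -1.15] F [-4.  -0.2  7.2] M [-0.02   0.868 -0.082] w 0.113 58.5
```

servo_tool:
  rows:
    - [-0.001, 0, 0, 0.1]
    - [-0.002, 0, 0, 0.2]
    - [-0.002, 0, 0, 0.3]
    - [-0.002, 0, 0, 0.4]
    - [-0.002, 0, 0, 0.5]
    - [-0.002, 0, 0, 0.6]
    - [-0.002, 0, 0, 0.7]
    - [-0.002, 0, 0, 0.75]
    - [-0.002, 0, 0, 0.75]

```text
time_s: 5.7
eef_pos: [0.6387, 0.1026, 0.1031]
ee_rot: [-0.001, 1.0, -0.019, -0.001]
force: [-5.2, 2.7, 7.0]
width: 0.113
gripper_force: 58.5
```

```bash
python3 st.py
```

```text
t 5.7 pos [0.6387 0.1026 0.1031] psi -0.0376 q7 -1.709 q [-0.34  0.66  0.14  1.89 -0.15  0.6  -1.71] F [-5.2  2.7  7. ] M [ 0.613  0.951 -0.053] w 0.113 58.5
```

servo_tool:
  rows:
    - [0, 0, 0, 0.06]
    - [0, 0, 0, 0.11]
    - [0, 0, 0, 0.11]

```text
time_s: 6.0
eef_pos: [0.6387, 0.1028, 0.1031]
ee_rot: [-0.001, 0.997, -0.076, -0.001]
force: [-4.6, 2.9, 6.8]
width: 0.108
gripper_force: 58.5
```

```bash
python3 st.py
```

```text
t 6.0 pos [0.6387 0.1028 0.1031] psi -0.1526 q7 -1.789 q [-0.36  0.67  0.17  1.89 -0.19  0.6  -1.79] F [-4.6  2.9  6.8] M [ 0.725  0.926 -0.103] w 0.108 58.5
```

servo_tool:
  rows:
    - [0, 0, 0, 0.06]
    - [0, 0, 0, 0.11]
    - [0, 0, 0, 0.11]

```text
time_s: 6.3
eef_pos: [0.6387, 0.1029, 0.1031]
ee_rot: [-0.001, 0.991, -0.133, -0.001]
force: [-3.7, 2.6, 7.3]
width: 0.114
gripper_force: 58.5
```

```bash
python3 st.py
```

```text
t 6.3 pos [0.6387 0.1029 0.1031] psi -0.2678 q7 -1.87 q [-0.38  0.67  0.2   1.89 -0.22  0.6  -1.87] F [-3.7  2.6  7.3] M [ 0.758  0.913 -0.079] w 0.114 58.5
```

servo_tool:
  rows:
    - [0, 0, 0, 0.06]
    - [0, 0, 0, 0.11]
    - [0, 0, 0, 0.11]

```text
time_s: 6.6
eef_pos: [0.6387, 0.103, 0.1031]
ee_rot: [-0.001, 0.982, -0.19, -0.001]
force: [-4.8, 4.2, 7.8]
width: 0.115
gripper_force: 58.5
```

```bash
python3 st.py
```

```text
t 6.6 pos [0.6387 0.103  0.1031] psi -0.3828 q7 -1.951 q [-0.4   0.67  0.23  1.9  -0.26  0.6  -1.95] F [-4.8  4.2  7.8] M [ 0.879  0.931 -0.075] w 0.115 58.5
```

servo_tool:
  rows:
    - [0, 0, 0, 0.06]
    - [0, 0, 0, 0.11]
    - [0, 0, 0, 0.11]

```text
time_s: 6.9
eef_pos: [0.6388, 0.1031, 0.1031]
ee_rot: [-0.001, 0.969, -0.246, -0.001]
force: [-3.6, 4.0, 7.3]
width: 0.114
gripper_force: 58.5
```

```bash
python3 st.py
```

```text
t 6.9 pos [0.6388 0.1031 0.1031] psi -0.498 q7 -2.032 q [-0.42  0.68  0.27  1.9  -0.3   0.61 -2.03] F [-3.6  4.   7.3] M [ 0.934  0.83  -0.05 ] w 0.114 58.5
```

servo_tool:
  rows:
    - [0, 0, 0, 0.06]
    - [0, 0, 0, 0.11]
    - [0, 0, 0, 0.11]

```text
time_s: 7.2
eef_pos: [0.6389, 0.1033, 0.1031]
ee_rot: [-0.001, 0.953, -0.302, -0.001]
force: [-4.0, 4.4, 6.2]
width: 0.114
gripper_force: 58.5
```

```bash
python3 st.py
```

```text
t 7.2 pos [0.6389 0.1033 0.1031] psi -0.613 q7 -2.113 q [-0.44  0.68  0.3   1.9  -0.33  0.61 -2.11] F [-4.   4.4  6.2] M [ 0.997  0.847 -0.098] w 0.114 58.5
```

servo_tool:
  rows:
    - [0, 0, 0, 0.06]
    - [0, 0, 0, 0.11]
    - [0, 0, 0, 0.11]

```text
time_s: 7.5
eef_pos: [0.639, 0.1034, 0.1031]
ee_rot: [-0.001, 0.934, -0.356, -0.001]
force: [-3.7, 4.8, 7.2]
width: 0.116
gripper_force: 58.4
```

```bash
python3 st.py
```

```text
t 7.5 pos [0.639  0.1034 0.1031] psi -0.7281 q7 -2.194 q [-0.46  0.68  0.33  1.9  -0.37  0.62 -2.19] F [-3.7  4.8  7.2] M [ 1.054  0.735 -0.094] w 0.116 58.4
```

servo_tool:
  rows:
    - [0, 0, 0, 0.06]
    - [0, 0, 0, 0.11]
    - [0, 0, 0, 0.11]

```text
time_s: 7.8
eef_pos: [0.639, 0.1035, 0.1031]
ee_rot: [-0.001, 0.913, -0.408, -0.001]
force: [-3.1, 5.1, 8.2]
width: 0.117
gripper_force: 66.5
```

```bash
python3 st.py
```

```text
t 7.8 pos [0.639  0.1035 0.1031] psi -0.8409 q7 -2.274 q [-0.48  0.69  0.36  1.9  -0.4   0.62 -2.27] F [-3.1  5.1  8.2] M [0.941 0.694 0.885] w 0.117 66.5
```

Seat met: moment jumped to about 0.9 N m, so the seat lies near psi = -0.75. I'll hold briefly, then back off to psi about 2.39.

servo_tool:
  rows:
    - [0, 0, 0, 0]
    - [0, 0, 0, 0]
    - [0, 0, 0, -0.1]
    - [0, 0, 0, -0.2]
    - [0, 0, 0, -0.3]
    - [0, 0, 0, -0.4]
    - [0, 0, 0, -0.5]
    - [0, 0, 0, -0.6]
    - [0, 0, 0, -0.7]
    - [0, 0, 0, -0.8]
    - [0, 0, 0, -0.9]
    - [0, 0, 0, -0.9]

```text
time_s: 9.0
eef_pos: [0.6387, 0.1024, 0.1031]
ee_rot: [-0.001, 0.999, 0.052, -0.001]
force: [-4.2, 3.0, 6.3]
width: 0.111
gripper_force: 58.7
```

servo_tool:
  rows:
    - [0, 0, 0, -0.1]
    - [0, 0, 0, -0.2]
    - [0, 0, 0, -0.3]
    - [0, 0, 0, -0.4]
    - [0, 0, 0, -0.5]
    - [0, 0, 0, -0.6]
    - [0, 0, 0, -0.7]
    - [0, 0, 0, -0.8]
    - [0, 0, 0, -0.9]
    - [0, 0, 0, -0.9]

```text
time_s: 10.0
eef_pos: [0.6393, 0.1014, 0.1032]
ee_rot: [-0.0, 0.867, 0.499, 0.0]
force: [-2.9, 0.9, 5.7]
width: 0.112
gripper_force: 58.7
```

```bash
python3 st.py
```

```text
t 10.0 pos [0.6393 0.1014 0.1032] psi 1.0446 q7 -0.939 q [-0.14  0.66 -0.17  1.88  0.18  0.62 -0.94] F [-2.9  0.9  5.7] M [0.233 0.594 0.07 ] w 0.112 58.7
```

servo_tool:
  rows:
    - [0, 0, 0, -0.1]
    - [0, 0, 0, -0.2]
    - [0, 0, 0, -0.3]
    - [0, 0, 0, -0.4]
    - [0, 0, 0, -0.5]
    - [0, 0, 0, -0.6]
    - [0, 0, 0, -0.7]
    - [0, 0, 0, -0.8]
    - [0, 0, 0, -0.9]
    - [0, 0, 0, -0.9]

```text
time_s: 11.0
eef_pos: [0.6405, 0.1014, 0.1032]
ee_rot: [0.0, 0.547, 0.837, 0.001]
force: [1.5, 0.6, 4.3]
width: 0.111
gripper_force: 58.6
```

servo_tool:
  rows:
    - [0, 0, 0, -0.1]
    - [0, 0, 0, -0.2]
    - [0, 0, 0, -0.3]
    - [0, 0, 0, -0.385]
    - [0, 0, 0, -0.385]
    - [0, 0, 0, -0.385]
    - [0, 0, 0, -0.385]

```text
time_s: 11.7
eef_pos: [0.6408, 0.1017, 0.1031]
ee_rot: [0.001, 0.37, 0.929, 0.001]
force: [4.7, 2.9, 4.2]
width: 0.112
gripper_force: 58.7
```

```bash
python3 st.py
```

```text
t 11.7 pos [0.6408 0.1017 0.1031] psi 2.3835 q7 0.065 q [ 0.1   0.71 -0.54  1.86  0.54  0.71  0.07] F [4.7 2.9 4.2] M [ 0.56  -1.104  0.031] w 0.112 58.7
```

servo_tool:
  rows:
    - [0, 0, 0, 0]
    - [0, 0, 0, 0]
    - [0, 0, 0, 0]
    - [0, 0, 0, 0]
    - [0, 0, 0, 0]
    - [0, 0, -0.1, 0]
    - [0, 0, -0.2, 0]
    - [0, 0, -0.32, 0]
    - [0, 0, -0.4, 0]
    - [0, 0, -0.4, 0]
  claw: 0.55

```text
time_s: 12.7
eef_pos: [0.6408, 0.1015, 0.2055]
ee_rot: [0.002, 0.369, 0.93, 0.001]
force: [-0.0, -0.9, 0.6]
width: 0.55
gripper_force: 0.0
```

```bash
python3 st.py; python3 -c "
from h import *
from cell import monitor
print(shift(monitor.state(),(.503,-.0805,.203)))"
```

```text
t 12.7 pos [0.6408 0.1015 0.2055] psi 2.3867 q7 0.157 q [ 0.16  0.6  -0.62  1.78  0.44  0.89  0.16] F [-0.  -0.9  0.6] M [ 0.048  0.028 -0.043] w 0.55 0.0
[-0.09754866 -0.90803422  0.00686981]
```

servo_tool:
  rows:
    - [-0.02, -0.18, 0, -0.1]
    - [-0.04, -0.36, 0, -0.2]
    - [-0.06, -0.54, 0, -0.3]
    - [-0.08, -0.72, 0, -0.414]
    - [-0.098, -0.908, 0, -0.414]
    - [-0.098, -0.908, 0, -0.414]
    - [-0.098, -0.908, 0, -0.414]
    - [-0.098, -0.908, 0, -0.414]

```text
time_s: 13.5
eef_pos: [0.5025, -0.0804, 0.2024]
ee_rot: [0.0, 0.16, 0.987, 0.0]
force: [0.2, -0.3, -0.6]
width: 0.552
gripper_force: 0.0
```

```bash
python3 st.py; python3 - <<'E'
from h import *
from cell import get_image,monitor
print(shift(monitor.state(),(.503,-.0805,.073)))
T=get_image("top");S=get_image("scene")
pickle.dump({"top":T,"scene":S},open("i1.pkl","wb"))
a=cv2.resize(T["pixels"][125:205,165:265],(0,0),fx=4,fy=4,interpolation=2)
b=cv2.resize(S["pixels"][170:250,205:345],(0,0),fx=4,fy=4,interpolation=2)[:,:560]
cv2.imwrite("pics/g1.png",np.hstack([a[:, :240],b]))
E
```

```text
t 13.5 pos [ 0.5025 -0.0804  0.2024] psi 2.8211 q7 0.77 q [ 0.61  0.48 -0.78  2.09  0.49  0.76  0.77] F [ 0.2 -0.3 -0.6] M [ 0.024 -0.012 -0.019] w 0.552 0.0
[-1.92920326e-03 -3.70836543e-04  5.17572972e-01]
```

View pics/g1.png

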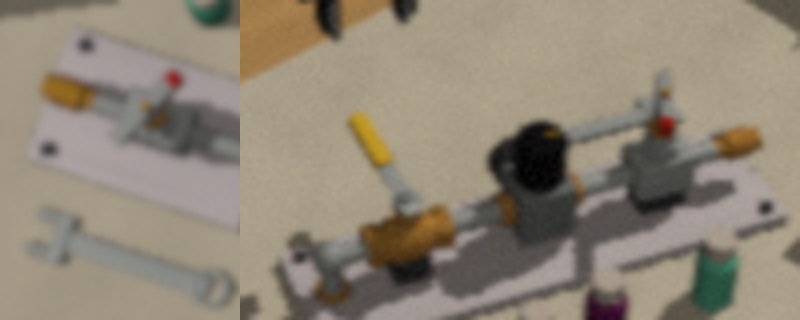

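The bar now points to about -0.75 rad, its red end at (173,78) in the top crop. That matches the intended half turn from the seat. The lever hasn't moved, so I'll descend on it.

servo_tool:
  rows:
    - [0, 0, 0.15, 0]
    - [0, 0, 0.3, 0]
    - [0, 0, 0.4, 0]
    - [0, 0, 0.46, 0]
    - [0, 0, 0.5, 0]
    - [0, 0, 0.517, 0]
    - [0, 0, 0.517, 0]

```text
time_s: 14.3
eef_pos: [0.5022, -0.0805, 0.0731]
ee_rot: [-0.0, 0.159, 0.987, 0.0]
force: [0.0, -0.1, 0.1]
width: 0.552
gripper_force: 0.0
```

servo_tool:
  rows:
    - [0, 0, 0, 0]
    - [0, 0, 0, 0]
    - [0, 0, 0, 0]
    - [0, 0, 0, 0]
    - [0, 0, 0, 0]
    - [0, 0, 0, 0]
    - [0, 0, 0, 0]
  claw: 0

```text
time_s: 15.0
eef_pos: [0.5025, -0.0807, 0.0741]
ee_rot: [0.001, 0.159, 0.987, 0.0]
force: [-0.8, 2.3, 6.7]
width: 0.171
gripper_force: 58.3
```

```bash
python3 st.py; python3 - <<'E'
from h import *
from cell import monitor
from scipy.spatial.transform import Rotation as Ro
s=monitor.state();p=s["eef_pos"];R=Ro.from_quat(np.roll(s["ee_rot"],-1))
ax=np.array([.5715,-.1033,p[2]])
for th in np.arange(.1,1.58,.1):
    q=ax+Ro.from_euler('z',th).apply(p-ax);print([*(R.inv().apply(q-p)/.25).round(3)[:2],round(-th/np.pi*3,3)])
E
```

```text
t 15.0 pos [ 0.5025 -0.0807  0.0741] psi 2.8217 q7 0.528 q [ 0.44  0.65 -0.57  2.19  0.76  0.5   0.53] F [-0.8  2.3  6.7] M [0.437 0.158 0.342] w 0.171 58.3
[np.float64(-0.002), np.float64(-0.029), np.float64(-0.095)]
[np.float64(-0.006), np.float64(-0.058), np.float64(-0.191)]
[np.float64(-0.013), np.float64(-0.086), np.float64(-0.286)]
[np.float64(-0.023), np.float64(-0.113), np.float64(-0.382)]
[np.float64(-0.036), np.float64(-0.139), np.float64(-0.477)]
[np.float64(-0.051), np.float64(-0.164), np.float64(-0.573)]
[np.float64(-0.069), np.float64(-0.187), np.float64(-0.668)]
[np.float64(-0.089), np.float64(-0.208), np.float64(-0.764)]
[np.float64(-0.111), np.float64(-0.227), np.float64(-0.859)]
[np.float64(-0.134), np.float64(-0.244), np.float64(-0.955)]
[np.float64(-0.16), np.float64(-0.258), np.float64(-1.05)]
[np.float64(-0.186), np.float64(-0.27), np.float64(-1.146)]
[np.float64(-0.214), np.float64(-0.279), np.float64(-1.241)]
[np.float64(-0.242), np.float64(-0.285), np.float64(-1.337)]
[np.float64(-0.271), np.float64(-0.289), np.float64(-1.432)]
```

servo_tool:
  rows:
    - [-0.002, -0.029, 0, -0.095]
    - [-0.006, -0.058, 0, -0.191]
    - [-0.013, -0.086, 0, -0.286]
    - [-0.023, -0.113, 0, -0.382]
    - [-0.036, -0.139, 0, -0.477]
    - [-0.051, -0.164, 0, -0.573]
    - [-0.069, -0.187, 0, -0.668]
    - [-0.089, -0.208, 0, -0.764]
    - [-0.089, -0.208, 0, -0.764]

```text
time_s: 15.9
eef_pos: [0.509, -0.1366, 0.0741]
ee_rot: [0.002, -0.239, 0.971, 0.001]
force: [1.8, 4.8, 5.7]
width: 0.171
gripper_force: 60.7
```

```bash
python3 st.py; python3 - <<'E'
from h import *
from cell import monitor
from scipy.spatial.transform import Rotation as Ro
s=monitor.state();p=s["eef_pos"];R=Ro.from_quat(np.roll(s["ee_rot"],-1))
ax=np.array([.5715,-.1033,p[2]]);print(np.linalg.norm(p-ax),(p-ax),np.arctan2(*(p-ax)[1::-1])%6.283-np.arctan2(-.0807+.1033,.5025-.5715))
for th in np.arange(.1,.85,.1):
    q=ax+Ro.from_euler('z',th).apply(p-ax);print([*(R.inv().apply(q-p)/.25).round(3)[:2],round(-th/np.pi*3,3)])
E
```

```text
t 15.9 pos [ 0.509  -0.1366  0.0741] psi -2.6585 q7 1.296 q [ 0.69  0.73 -0.8   2.15  0.91  0.64  1.3 ] F [1.8 4.8 5.7] M [ 0.9   -0.671  0.408] w 0.171 60.7
0.07085397715223023 [-0.06254207 -0.03329829  0.        ] 0.8055803574225204
[np.float64(-0.002), np.float64(-0.028), np.float64(-0.095)]
[np.float64(-0.006), np.float64(-0.056), np.float64(-0.191)]
[np.float64(-0.013), np.float64(-0.084), np.float64(-0.286)]
[np.float64(-0.023), np.float64(-0.11), np.float64(-0.382)]
[np.float64(-0.036), np.float64(-0.136), np.float64(-0.477)]
[np.float64(-0.05), np.float64(-0.16), np.float64(-0.573)]
[np.float64(-0.068), np.float64(-0.182), np.float64(-0.668)]
[np.float64(-0.087), np.float64(-0.203), np.float64(-0.764)]
```

servo_tool:
  rows:
    - [-0.002, -0.028, 0, -0.095]
    - [-0.006, -0.056, 0, -0.191]
    - [-0.013, -0.084, 0, -0.286]
    - [-0.023, -0.11, 0, -0.382]
    - [-0.036, -0.136, 0, -0.477]
    - [-0.05, -0.16, 0, -0.573]
    - [-0.068, -0.182, 0, -0.668]
    - [-0.077, -0.193, 0, -0.716]
    - [-0.077, -0.193, 0, -0.716]
    - [-0.077, -0.193, 0, -0.716]

```text
time_s: 16.9
eef_pos: [0.5484, -0.1691, 0.0742]
ee_rot: [0.003, -0.577, 0.817, 0.0]
force: [4.9, 7.8, -0.6]
width: 0.169
gripper_force: 59.0
```

```bash
python3 st.py
```

```text
t 16.9 pos [ 0.5484 -0.1691  0.0742] psi -1.9118 q7 2.052 q [ 0.82  0.84 -0.97  2.03  0.98  0.83  2.05] F [ 4.9  7.8 -0.6] M [ 1.567 -1.134 -0.169] w 0.169 59.0
```

servo_tool:
  rows:
    - [0, 0, 0, 0]
    - [0, 0, 0, 0]
    - [0, 0, 0, 0]
    - [0, 0, 0, 0]
    - [0, 0, 0, 0]
    - [0, 0, -0.1, 0]
    - [0, 0, -0.2, 0]
    - [0, 0, -0.3, 0]
    - [0, 0, -0.4, 0]
    - [0, 0, -0.5, 0]
    - [0, 0, -0.5, 0]
  claw: 0.5

```text
time_s: 18.0
eef_pos: [0.5474, -0.1713, 0.2012]
ee_rot: [0.001, -0.576, 0.817, -0.002]
force: [0.8, 0.1, -0.2]
width: 0.498
gripper_force: 0.0
```

```bash
python3 st.py
```

```text
t 18.0 pos [ 0.5474 -0.1713  0.2012] psi -1.9128 q7 2.235 q [ 0.92  0.7  -1.13  1.94  0.76  1.    2.24] F [ 0.8  0.1 -0.2] M [ 0.003  0.042 -0.01 ] w 0.498 0.0
```

servo_tool:
  rows:
    - [0.2, 0, -0.2, 0]
    - [0.4, 0, -0.2, 0]
    - [0.6, 0, -0.2, 0]
    - [0.8, 0, -0.2, 0]
    - [0.8, 0, -0.2, 0]
    - [0.8, 0, -0.2, 0]
    - [0.8, 0, -0.2, 0]

```text
time_s: 18.7
eef_pos: [0.4787, -0.3595, 0.2476]
ee_rot: [0.0, -0.576, 0.817, 0.001]
force: [0.7, 0.4, 0.3]
width: 0.5
gripper_force: 0.0
```

```bash
python3 st.py; python3 - <<'E'
from h import *
from cell import get_image
T=get_image("top");S=get_image("scene")
a=cv2.resize(T["pixels"][115:215,165:315],(0,0),fx=2.6,fy=2.6,interpolation=2)
b=cv2.resize(S["pixels"][165:265,205:355],(0,0),fx=2.6,fy=2.6,interpolation=2)
cv2.imwrite("pics/g2.png",np.hstack([a,b]))
m=cv2.inRange(cv2.cvtColor(T["pixels"],cv2.COLOR_BGR2HSV),(22,150,120),(33,255,255))[150:230,245:320]
y,x=np.nonzero(m);print(len(x));
if len(x)>20:
    g=ray(T,(x.mean()+245,y.mean()+150),.0955);print(g,(np.arctan2(g[1]+.1033,g[0]-.5715)%6.283)-2.817)
E
```

```text
t 18.7 pos [ 0.4787 -0.3595  0.2476] psi -1.9129 q7 2.605 q [ 1.3   0.72 -1.23  1.83  0.74  1.15  2.6 ] F [0.7 0.4 0.3] M [-0.025  0.004  0.028] w 0.5 0.0
107
[ 0.54861725 -0.1687886   0.0955    ] 1.559049367492106
```

View pics/g2.png

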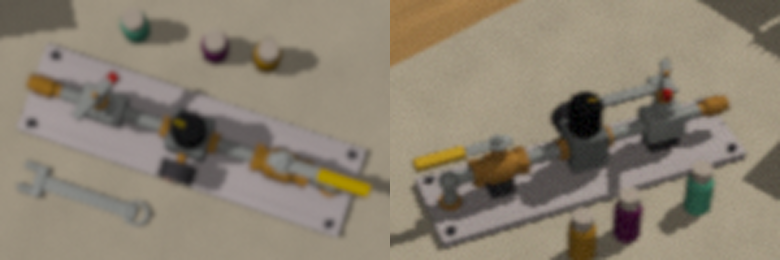

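The lever lies along the pipe, with its sleeve at (345,183) in the top crop and measured at 1.56 rad. The bar stands at its half turn (red end at (112,77)), the knob and bottles haven't moved, and the arm is clear. Handing in.

```bash
python3 -c "
from cell import close_job
print(close_job())"
```

```text
the job is handed in; nothing more can be done
None
```

I seated the needle at about 0.9 N m, backed it off half a turn, then opened the lever fully (about 1.56 rad). I released everything and handed the job in; no verdict came back.

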